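# Tip a parts carrier out of its nest and stack it on the docked tray

### The arm

A 7-joint arm with a two-finger parallel gripper is mounted at the origin on a cart in front of the work surface, level with it; the furniture and walls round the work are solid. World frame = base frame: x ahead of the robot, y to its left, z up, the work surface at z = 0. Lengths are in m, angles in rad, forces in N, time in s.
With the tool pointing down it reaches from about 0.425 to 0.925 m from the base axis. Payload 6.8 kg.
Tool frame: the origin (TCP) lies midway between the tips of the shut fingers; the grasp point (between the pads) lies 19 mm behind it; z points along the fingers, y is the line along which they close (so a half turn about z gives the same grasp; the last joint's range is limited). The gripper opens to 85 mm and grips with 20 to 120 N. Pads are 22 mm wide; open, the fingers measure 114 mm over their backs; the gripper's body (76 mm by 85 mm) begins 54 mm behind the grasp point. The pads swing forward as they close: fully open they stand 13 mm farther back than shut.
Start: joints at [-1.342, 0.477, 0.022, 1.555, -0.011, 1.109, -0.083], TCP at [0.223, 0.637, 0.231] pointing down, gripper open.
Joint ranges: [-2.96, 2.96], [-0.34, 2.1], [-1.41, 1.46], [0.24, 2.44], [-1.37, 4.51], [0.17, 1.92], [-2.96, 2.96]. Speed limits (rad/s): [2.39, 2.39, 3.14, 3.14, 3.14, 3.14, 3.14].

### API

Orientations are given as a unit quaternion [w, x, y, z].
In Python, from station import bot gives the robot as it stands.
- The arm moves only by the tool jog_arm, never from a script. Its argument "rows" is a list of rows, each an object of numbers: "fingers": the finger opening in mm, from 0 to 85.4; "x", "y", "z": the shift along the tool's x, y, z in mm; "ax", "ay", "az": the turn, a rotation vector about the tool's x, y, z in degrees. A call has exactly 8 rows; each row shifts and turns the commanded pose from where the row before left it, along the tool's axes as they then stand; what a row does not reach is not made up. A row lasts 1/10 s, in which the tool goes at most 50 mm and 8.59 degrees, less where a joint would pass 70% of its speed; a pose out of reach is approached as far as the arm can. A call with a gripper value outside its range is refused whole. The fingers move at their own pace and stop on an object; "force" is the grip in N (left out, the last holds). Time passes only in rows, so rows that do not move let the fingers close, or fill a call up. It gives the time, the measured TCP pose, the force, the opening and the grip force at its end, in the units of the state.
- bot.get_obs(): the state, without advancing time (a new reading comes with each control period).
- bot.read_camera(name): name is "side" or "top" or "wrist"; returns a dict with "pixels" (420x560x3 uint8, red, green, blue), "vertical_fov" (degrees; the focal length in pixels is half the picture's height over the tangent of half this angle, whatever the lens; pixels are square), "cx", "cy" (the principal point, pixels), "world_from_camera" (4x4, takes a point from camera to world coordinates). Camera axes: x right, y down, z forward; pixel columns grow to the right and rows downward; lengths in m; the calibration is good to about 2 mm. A picture is of the moment at which its call begins. There is no depth.
- bot.hand_in(): hands the job in; it is judged then, once.
The state is a dict: "t": time; "q": joint angles; "joint_vel": joint speeds; "joint_torque": joint torques, N m; "eef_pos": TCP position; "tool_rot": TCP orientation; "contact_force": force on the tool from outside, world axes, zero at the start; "torque": the same for the moment, N m; "gripper_width": opening from 0.0 (shut) to 1.0 (fully open); "grasp_force": force on a finger pad.
Only numpy, scipy, OpenCV 4.12 (cv2) and the standard library are available. Lean on these libraries where they do the work, as an engineer would, in place of code of your own. Each camera call takes 0.05 s, during which the arm holds its last target. There are 200 camera calls.

### The job

The loose parts tray lies sunk in the pocket of the nest with no room for fingers: press down its near end, over the well, so that it tips up and stays tipped, then lift it out by the raised end. Set it down flat on the open bench and let go; then take it by the other end and stack it gently on the tray in the dock, wide-pin end between the two cheeks, so that all four corner pins drop fully into the sockets and it sits level. Let it go without dropping it, and do not disturb the other things on the bench.

Things in the scene. Friction and masses are not known exactly. Their poses are not given: they have to be found in the camera images.
- tray_center (a point): loose grey parts tray: block 100 (its x) x 60 (its y) x 24 mm high, eight small cells in its top, four corner pins 8 mm long underneath; about 0.2 kg. This point is the block's centre, 12 mm above its underside, 20 mm above the pin tips; x points to the wide-pin end, z out of its top. Grasp across the 60 mm width. Starts flat in the nest, wide end far from the robot
- tray_wide_end (a point): midway between the tips of the two wide-set pins of the loose tray, 39 mm from its centre along x. Pins are 8 mm thick with tapered tips: at x=+39, y=+-19 mm (wide end) and x=-39, y=+-11 mm (narrow end), a socket in the top above each; so the tray fits on the docked tray only one way round
- nest: fixed aluminium block, 130x84 mm, with a rectangular pocket, rim 54 mm above the bench; extends from x=-68 to +62 mm; origin on the bench, x away from the robot. The tray starts centred over this origin, its x along the nest's, top flush with the rim; gaps 2 mm at both sides and the far end, 8 mm at the near end: no room for fingers
- press_point (a point): on top of the tray's near (narrow) end as it lies in the nest, at rim height. Under it is a well. Pushed down lightly (a few N) here, about 17 mm down into the pocket, the tray rocks over to about 28 degrees, until its narrow-end pins stand on the well's floor, and stays so when let go (raise the fingers off it gently: if dragged up it can rock back flat; then press again)
- pivot_bar (a point): top of the cross bar in the nest, 30 mm above the bench and 2 mm nearer than the nest's centre, on which the tray rests (with a ledge under its far end) and rocks. When tipped, the far end's top stands about 20 mm above the rim: only the topmost 10 to 12 mm of both sides near that end can then be grasped above the rim
- dock: fixed aluminium plate 130x90x8 mm carrying a fast tray like the loose one, its top 32 mm above the bench; origin on the bench under its centre; x towards its wide-socket end. Sockets in its top 11 mm wide, 10 mm deep, at x=+39, y=+-19 and x=-39, y=+-11 mm
- dock_cheeks (a point): midway between the tops of the two upright cheeks beside the wide-socket end of the dock, 74 mm above the bench. They run from x=+6 to +50 mm of the dock, inner faces 69 mm apart, 6 mm thick: the tray passes between with 4.5 mm each side, no room for fingers, so it can be put in only when held at its narrow end
- dock_seat (a point): where the centre of the seated loose tray (point tray_center) belongs, 44 mm above the bench over the dock's centre; axes as the dock's
- iron_holder: fixed soldering iron stand at the back of the bench, 150x70 mm; the iron's handle leans up from it towards the robot to 0.165 m above the bench, about 75 mm nearer than this origin: pass above or in front of it. Origin on the bench
- solder_station: fixed soldering station at the back of the bench, 155x115x102 mm high; origin on the bench under its centre
- fuse_box: bystander: small clear-lidded grey box, 31x47x19 mm, origin at the centre of its underside; leave alone
- marker: bystander: white felt marker with black cap, 16x134x16 mm, long along its y, origin at the centre of its underside; leave alone
- heat_sink: bystander: black finned heat sink, 40x45x26 mm, origin at the centre of its underside; leave alone
- terminal_strip: bystander: white terminal strip, 17x99x13 mm, long along its y, origin at the centre of its underside; leave alone
- bnc_tee: bystander: small coaxial tee piece, 32x41x15 mm, origin at the centre of its underside; leave alone
- dropper_bottle: bystander: white dropper bottle with red cap, upright, 35x35x95 mm, origin at the centre of its underside; leave alone
- flux_tin: bystander: round tin, 52 mm across, 22 mm high, origin at the centre of its underside; leave alone

How it is judged:
By the outcome, as a careful person would: the job done as asked, in the order asked, and still so for the second after the job is handed in, with the robot touching nothing.
It also fails if it takes over 56 s, if anything falls off the work surface, if the arm or the gripper's body presses on something with over 40 N, if the wrist force passes 120 N, or if a joint passes its speed limit or range.

## Working session

There is one attempt and no reset: what is moved stays moved. The work goes in short steps, Python scripts to look and compute and a tool call to move; the robot and the scene stay as the last step left them, time stands still between calls to the robot, and variables do not carry over. Pictures are saved under pics/ and viewed, at most 10 in all, crops included, and the job is handed in when it is done.

Besides the shell and the picture viewer there is one more tool, called after "Emit:" as name([rows], argument=value, ...), one row to a line, values as JSON. jog_arm: Moves the arm, as the interface text tells. Its arguments: {"type":"object","properties":{"rows":{"type":"array","items":{"type":"object","properties":{"fingers":{"type":"number"},"x":{"type":"number"},"y":{"type":"number"},"z":{"type":"number"},"ax":{"type":"number"},"ay":{"type":"number"},"az":{"type":"number"}}}},"force":{"type":"number"}},"required":["rows"]}

```bash
mkdir -p pics; cat > h.py <<'E'
import numpy as np, cv2
from station import bot
def cam(n):
    c=bot.read_camera(n); im=c["pixels"]; f=im.shape[0]/2/np.tan(np.radians(c["vertical_fov"])/2)
    return im,f,c["cx"],c["cy"],np.array(c["world_from_camera"])
def ray(c,u,v):
    im,f,cx,cy,T=c; d=T[:3,:3]@np.array([(u-cx)/f,(v-cy)/f,1]); return T[:3,3],d
def onz(c,u,v,z):
    o,d=ray(c,u,v); return o+d*(z-o[2])/d[2]
def proj(c,p):
    im,f,cx,cy,T=c; q=T[:3,:3].T@(np.array(p)-T[:3,3]); return np.array([cx+f*q[0]/q[2],cy+f*q[1]/q[2]])
def save(c,name,s=1,crop=None):
    im=cv2.cvtColor(c[0],cv2.COLOR_RGB2BGR)
    if crop: a,b,w,h=crop; im=im[b:b+h,a:a+w]
    cv2.imwrite("pics/"+name,cv2.resize(im,None,fx=s,fy=s,interpolation=cv2.INTER_CUBIC))
E
python3 - <<'E'
from h import *
a=cam("top");save(a,"top.png",1.42);b=cam("side");save(b,"side.png",1.42)
for c in(a,b):print(c[1:4],c[4].round(3).tolist())
np.savez("c0.npz",top=a[0],side=b[0])
o=bot.get_obs();print(o)
E
```

```text
(np.float64(495.5757185048892), 279.1544699750274, 210.31240420322948) [[0.017, -0.993, 0.113, 0.403], [-1.0, -0.017, -0.005, -0.002], [0.007, -0.113, -0.994, 1.303], [0.0, 0.0, 0.0, 1.0]]
(np.float64(498.676354633177), 282.78772279211404, 203.3993970455208) [[0.961, -0.165, 0.22, 0.228], [-0.275, -0.511, 0.815, -1.126], [-0.022, -0.844, -0.536, 0.803], [0.0, 0.0, 0.0, 1.0]]
{'t': 0.1, 'q': array([-1.34212864,  0.47769944,  0.02232253,  1.55632078, -0.01149289,
        1.10931887, -0.08313715]), 'joint_vel': array([-0.00094731,  0.00014115, -0.00054443, -0.00239061,  0.00094314,
       -0.00036028,  0.00022   ]), 'joint_torque': array([ 3.81114005e-03, -5.97768295e+01,  1.61328524e+00, -2.81956387e+01,
        1.27747556e-02,  5.05626958e-03, -1.68025440e-05]), 'eef_pos': array([0.22287218, 0.6365895 , 0.23044806]), 'tool_rot': array([-7.91190363e-05,  1.67587113e-01,  9.85856939e-01, -8.05398849e-04]), 'contact_force': array([0.45870563, 0.47805465, 0.3416286 ]), 'torque': array([0.02689193, 0.01451149, 0.03544683]), 'grasp_force': 0.0, 'gripper_width': 1.0033648494782006}
```

View pics/top.png

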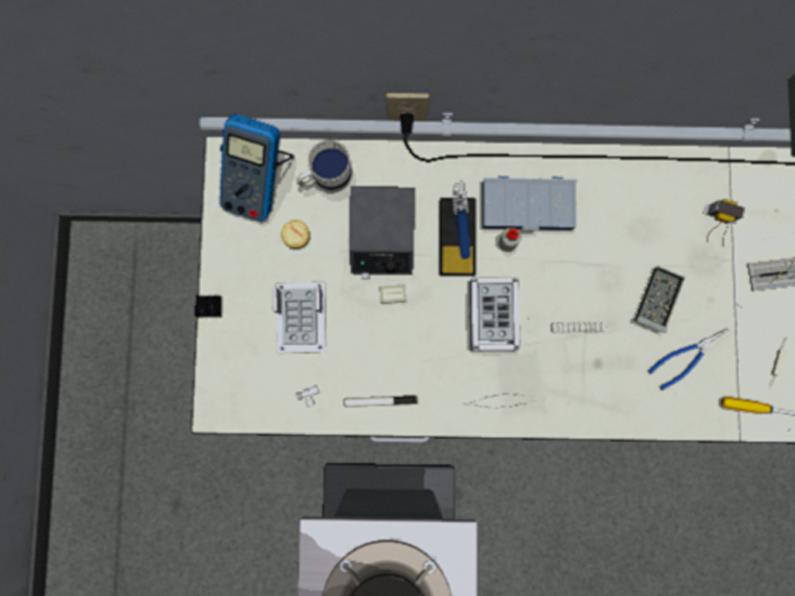

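View pics/side.png

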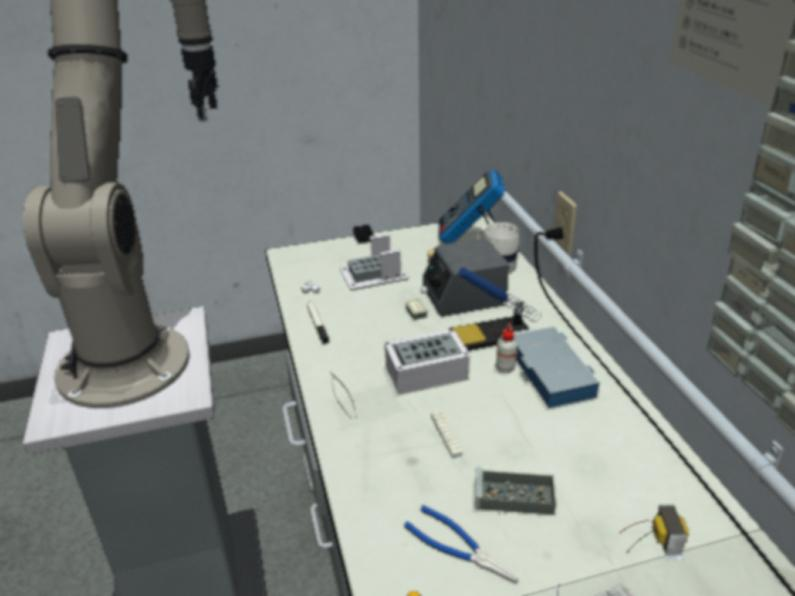

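The top view shows the nest at about (495,315) and the dock at about (301,316), with its cheeks at the far end; the marker is at (380,400) and the fuse box at (393,294), all in 1.42x pixels. The open bench for the set-down is right of or between these. Next I'll measure the nest and dock.

```bash
python3 - <<'E'
from h import *
c=cam("top")
s=6
im=cv2.cvtColor(c[0],cv2.COLOR_RGB2BGR)
A=cv2.resize(im[190:254,320:375],None,fx=7,fy=7,interpolation=cv2.INTER_CUBIC)
B=cv2.resize(im[190:254,185:240],None,fx=7,fy=7,interpolation=cv2.INTER_CUBIC)
cv2.imwrite("pics/crops.png",np.hstack([B,A]))
g=cv2.cvtColor(im,cv2.COLOR_BGR2GRAY)
hsv=cv2.cvtColor(im,cv2.COLOR_BGR2HSV)
# print chroma contrast: bench is greenish-white, aluminium is bluish
lab=cv2.cvtColor(im,cv2.COLOR_BGR2LAB)
print(lab[222,318:380,2].tolist()); print(g[222,318:380].tolist())
d=(lab[:,:,2].astype(int)<=129).astype(np.uint8)
for nm,(u0,u1,v0,v1),z in(("nest",(322,374,188,254),.054),("dock",(185,238,190,256),.008)):
    m=np.zeros_like(d);m[v0:v1,u0:u1]=d[v0:v1,u0:u1]
    k,_=cv2.findContours(m,cv2.RETR_EXTERNAL,cv2.CHAIN_APPROX_NONE);k=max(k,key=cv2.contourArea)
    P=np.array([onz(c,u,v,z)[:2] for u,v in k[:,0]],np.float32)*1000
    print(nm,cv2.minAreaRect(P),cv2.boundingRect(k))
E
```

```text
[133, 132, 133, 134, 134, 134, 134, 134, 134, 133, 133, 132, 130, 127, 125, 124, 124, 124, 125, 126, 127, 127, 126, 126, 126, 126, 126, 126, 126, 127, 126, 126, 126, 127, 127, 126, 127, 127, 127, 127, 127, 126, 126, 125, 124, 123, 124, 127, 132, 135, 134, 134, 134, 133, 134, 134, 134, 134, 134, 134, 134, 134]
[202, 201, 202, 201, 202, 202, 202, 203, 201, 181, 140, 117, 83, 74, 142, 200, 209, 203, 170, 134, 156, 159, 160, 169, 170, 170, 171, 168, 145, 107, 121, 143, 109, 61, 51, 52, 52, 52, 54, 70, 114, 152, 153, 163, 198, 206, 203, 203, 202, 201, 199, 199, 198, 197, 195, 196, 195, 195, 194, 195, 198, 198]
nest ((520.9027709960938, -182.35301208496094), (132.18814086914062, 89.12532806396484), 1.017177700996399) (330, 195, 36, 53)
dock ((512.9407958984375, 170.7896728515625), (130.8898162841797, 95.74669647216797), 3.3443007469177246) (192, 198, 38, 51)
```

View pics/crops.png

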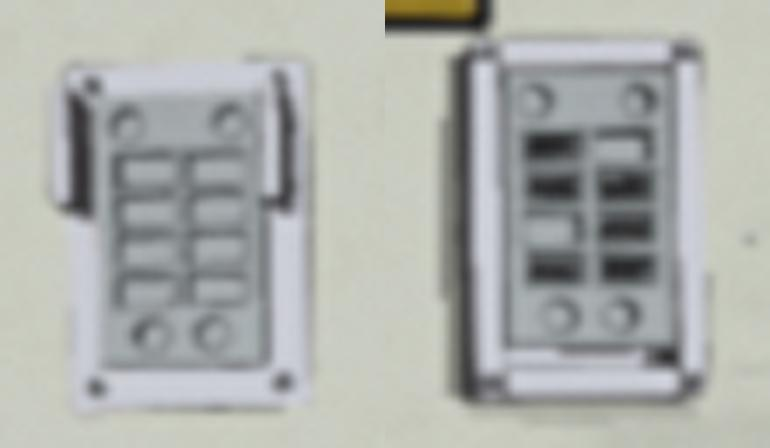

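The crop shows the dock tray on the left, with a yaw of about +3°. The nest is on the right at about +1°, its tray flush, with the wide sockets at the far end. I'm moving over the bench now and will refine with the wrist camera.

Emit:
jog_arm([
  {"x":-29,"y":-40,"z":-6,"az":-2.6,"fingers":85},
  {"x":-29,"y":-40,"z":-6,"az":-2.6},
  {"x":-29,"y":-40,"z":-6,"az":-2.6},
  {"x":-29,"y":-40,"z":-6,"az":-2.6},
  {"x":-29,"y":-40,"z":-6,"az":-2.6},
  {"x":-29,"y":-40,"z":-6,"az":-2.6},
  {"x":-29,"y":-40,"z":-6,"az":-2.6},
  {"x":-29,"y":-40,"z":-6,"az":-2.6},
])

```text
invalid input
```

Emit:
jog_arm([
  {"fingers":85,"x":-29,"y":-40,"z":-6,"ax":0,"ay":0,"az":-2.6},
  {"fingers":85,"x":-29,"y":-40,"z":-6,"ax":0,"ay":0,"az":-2.6},
  {"fingers":85,"x":-29,"y":-40,"z":-6,"ax":0,"ay":0,"az":-2.6},
  {"fingers":85,"x":-29,"y":-40,"z":-6,"ax":0,"ay":0,"az":-2.6},
  {"fingers":85,"x":-29,"y":-40,"z":-6,"ax":0,"ay":0,"az":-2.6},
  {"fingers":85,"x":-29,"y":-40,"z":-6,"ax":0,"ay":0,"az":-2.6},
  {"fingers":85,"x":-29,"y":-40,"z":-6,"ax":0,"ay":0,"az":-2.6},
  {"fingers":85,"x":-29,"y":-40,"z":-6,"ax":0,"ay":0,"az":-2.6},
])

```text
t: 0.95
eef_pos: [0.3942, 0.2809, 0.2796]
tool_rot: [-0.0, -0.014, 1.0, 0.0]
contact_force: [0.9, 0.8, -0.1]
gripper_width: 0.995
grasp_force: 0.0
```

Emit:
jog_arm([
  {"fingers":0,"x":-12,"y":-20,"z":0,"ax":0,"ay":0,"az":0},
  {"fingers":0,"x":-12,"y":-20,"z":0,"ax":0,"ay":0,"az":0},
  {"fingers":0,"x":-12,"y":-20,"z":0,"ax":0,"ay":0,"az":0},
  {"fingers":0,"x":-12,"y":-20,"z":0,"ax":0,"ay":0,"az":0},
  {"fingers":0,"x":-12,"y":-20,"z":0,"ax":0,"ay":0,"az":0},
  {"fingers":0,"x":-12,"y":-20,"z":0,"ax":0,"ay":0,"az":0},
  {"fingers":0,"x":0,"y":0,"z":0,"ax":0,"ay":0,"az":0},
  {"fingers":0,"x":0,"y":0,"z":0,"ax":0,"ay":0,"az":0},
])

```text
t: 1.75
eef_pos: [0.4688, 0.1648, 0.2791]
tool_rot: [-0.0, -0.013, 1.0, 0.0]
contact_force: [-1.0, 0.2, 0.2]
gripper_width: -0.003
grasp_force: 0.0
```

```bash
python3 - <<'E'
from h import *
c=cam("wrist");save(c,"w1.png",1.4);np.savez("w1.npz",im=c[0],f=c[1],cx=c[2],cy=c[3],T=c[4])
print(c[1:4],c[4].round(3).tolist(),bot.get_obs()['eef_pos'])
E
```

```text
(np.float64(306.72055770230946), 274.7015551861236, 207.99522510951226) [[-0.025, 0.955, 0.297, 0.393], [1.0, 0.024, 0.007, 0.162], [-0.0, 0.297, -0.955, 0.422], [0.0, 0.0, 0.0, 1.0]] [0.46846968 0.16549628 0.27912001]
```

View pics/w1.png

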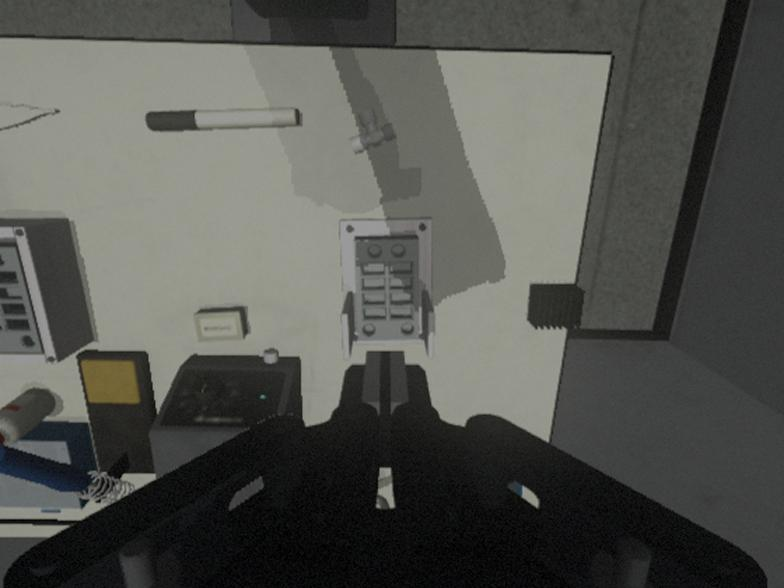

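The wrist picture (1.4x pixels, image down is +x) shows the dock's sockets at about (373,252), (398,251), (369,329) and (407,328), with the cheeks beside the wide end. Next I move over the nest.

Emit:
jog_arm([
  {"fingers":0,"x":1,"y":-48,"z":3,"ax":0,"ay":0,"az":0},
  {"fingers":0,"x":1,"y":-48,"z":3,"ax":0,"ay":0,"az":0},
  {"fingers":0,"x":1,"y":-48,"z":3,"ax":0,"ay":0,"az":0},
  {"fingers":0,"x":1,"y":-48,"z":3,"ax":0,"ay":0,"az":0},
  {"fingers":0,"x":1,"y":-48,"z":3,"ax":0,"ay":0,"az":0},
  {"fingers":0,"x":1,"y":-48,"z":3,"ax":0,"ay":0,"az":0},
  {"fingers":0,"x":1,"y":-48,"z":3,"ax":0,"ay":0,"az":0},
  {"fingers":0,"x":0,"y":0,"z":0,"ax":0,"ay":0,"az":0},
])

```text
t: 2.6
eef_pos: [0.4696, -0.1768, 0.2584]
tool_rot: [0.0, -0.009, 1.0, -0.001]
contact_force: [-0.9, 0.4, -0.3]
gripper_width: 0.001
grasp_force: 0.0
```

```bash
python3 - <<'E'
from h import *
c=cam("wrist");np.savez("w2.npz",im=c[0],f=c[1],cx=c[2],cy=c[3],T=c[4])
print(bot.get_obs()['eef_pos'])
w=np.load("w1.npz");d=(w["im"],w["f"],w["cx"],w["cy"],w["T"])
out=[]
for k,(cc,p) in enumerate(((d,(.513,.171,.03)),(c,(.521,-.182,.054)))):
    u,v=proj(cc,p).round().astype(int);s=6
    a,b=u-33,v-50;print("crop origin",a,b)
    im=cv2.cvtColor(cc[0],cv2.COLOR_RGB2BGR)[b:b+100,a:a+66]
    out.append(cv2.normalize(cv2.resize(im,None,fx=6,fy=6,interpolation=cv2.INTER_CUBIC),None,0,255,cv2.NORM_MINMAX))
cv2.imwrite("pics/zz.png",np.hstack(out))
E
```

```text
[ 0.47019819 -0.17325884  0.25818718]
crop origin 246 157
crop origin 238 173
```

View pics/zz.png

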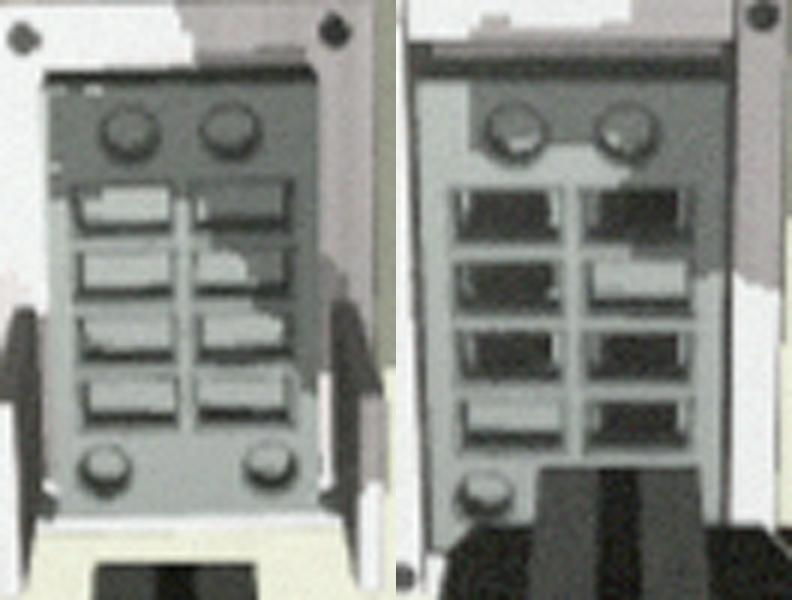

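The left crop (dock) shows the sockets at about (130,131), (230,131), (104,468) and (270,465). The right crop (nest) shows the tray sockets at (119,131), (231,131) and (91,492), measured from that crop's own left edge. Fitting poses to those.

```bash
cat >> h.py <<'E'
def fit2d(L,W):
    L=np.array(L,float);W=np.array(W,float)[:,:2];l=L-L.mean(0);w=W-W.mean(0)
    th=np.arctan2((l[:,0]*w[:,1]-l[:,1]*w[:,0]).sum(),(l*w).sum())
    R=np.array([[np.cos(th),-np.sin(th)],[np.sin(th),np.cos(th)]]);t=W.mean(0)-R@L.mean(0)
    return t,np.degrees(th),((L@R.T+t-W)*1000).round(1).tolist()
def ld(f):
    w=np.load(f);return (w["im"],float(w["f"]),float(w["cx"]),float(w["cy"]),w["T"])
SOCK=[(-.039,-.011),(-.039,.011),(.039,-.019),(.039,.019)]
E
python3 - <<'E'
from h import *
for f,(a,b),z,P in(("w1.npz",(246,157),.032,[(130,131),(230,131),(104,468),(270,465)]),("w2.npz",(238,173),.054,[(119,131),(231,131),(91,492)])):
    c=ld(f);W=[onz(c,a+(u+.5)/6-.5,b+(v+.5)/6-.5,z) for u,v in P]
    print(fit2d(SOCK[:len(P)],W),np.round(W,4).tolist())
c=cam("top")
print(proj(c,(.513,.171,.008)))
E
```

```text
(array([0.51268559, 0.16691882]), np.float64(2.6218374585946393), [[0.1, -0.2], [-0.3, 0.2], [0.1, -0.1], [0.1, 0.0]]) [[0.4741, 0.1543, 0.032], [0.4736, 0.1759, 0.032], [0.5524, 0.1498, 0.032], [0.5507, 0.1876, 0.032]]
(array([ 0.52386222, -0.18611443]), np.float64(1.6029220093340926), [[-0.2, -0.0], [-0.4, 0.1], [0.5, -0.1]]) [[0.4854, -0.1982, 0.054], [0.4849, -0.1764, 0.054], [0.5628, -0.2039, 0.054]]
[210.347359   223.11884434]
```

Emit:
jog_arm([
  {"fingers":0,"x":-3,"y":-3.5,"z":25,"ax":0,"ay":0,"az":-0.6},
  {"fingers":0,"x":-3,"y":-3.5,"z":35,"ax":0,"ay":0,"az":0},
  {"fingers":0,"x":-3,"y":-3.5,"z":40,"ax":0,"ay":0,"az":0},
  {"fingers":0,"x":-3,"y":-3.5,"z":40,"ax":0,"ay":0,"az":0},
  {"fingers":0,"x":0,"y":0,"z":30,"ax":0,"ay":0,"az":0},
  {"fingers":0,"x":0,"y":0,"z":15,"ax":0,"ay":0,"az":0},
  {"fingers":0,"x":0,"y":0,"z":6,"ax":0,"ay":0,"az":0},
  {"fingers":0,"x":0,"y":0,"z":0,"ax":0,"ay":0,"az":0},
])

```text
t: 3.5
eef_pos: [0.4834, -0.1828, 0.0668]
tool_rot: [-0.001, -0.02, 1.0, 0.001]
contact_force: [-0.2, -0.9, -0.2]
gripper_width: -0.0
grasp_force: 0.0
```

Emit:
jog_arm([
  {"fingers":0,"x":1,"y":-4,"z":5,"ax":0,"ay":0,"az":0.5},
  {"fingers":0,"x":0,"y":0,"z":4,"ax":0,"ay":0,"az":0},
  {"fingers":0,"x":0,"y":0,"z":3,"ax":0,"ay":0,"az":0},
  {"fingers":0,"x":0,"y":0,"z":2,"ax":0,"ay":0,"az":0},
  {"fingers":0,"x":0,"y":0,"z":2,"ax":0,"ay":0,"az":0},
  {"fingers":0,"x":0,"y":0,"z":2,"ax":0,"ay":0,"az":0},
  {"fingers":0,"x":0,"y":0,"z":2,"ax":0,"ay":0,"az":0},
  {"fingers":0,"x":0,"y":0,"z":0,"ax":0,"ay":0,"az":0},
])

```text
t: 4.3
eef_pos: [0.4822, -0.1887, 0.047]
tool_rot: [-0.0, -0.014, 1.0, 0.0]
contact_force: [0.9, -0.5, 0.0]
gripper_width: -0.002
grasp_force: 0.0
```

Emit:
jog_arm([
  {"fingers":0,"x":0,"y":0,"z":2,"ax":0,"ay":0,"az":0},
  {"fingers":0,"x":0,"y":0,"z":2,"ax":0,"ay":0,"az":0},
  {"fingers":0,"x":0,"y":0,"z":1.5,"ax":0,"ay":0,"az":0},
  {"fingers":0,"x":0,"y":0,"z":1,"ax":0,"ay":0,"az":0},
  {"fingers":0,"x":0,"y":0,"z":1,"ax":0,"ay":0,"az":0},
  {"fingers":0,"x":0,"y":0,"z":0.5,"ax":0,"ay":0,"az":0},
  {"fingers":0,"x":0,"y":0,"z":0,"ax":0,"ay":0,"az":0},
  {"fingers":0,"x":0,"y":0,"z":0,"ax":0,"ay":0,"az":0},
])

```text
t: 5.1
eef_pos: [0.4824, -0.1888, 0.0393]
tool_rot: [0.0, -0.014, 1.0, 0.0]
contact_force: [-0.0, -0.1, 0.9]
gripper_width: 0.002
grasp_force: 0.1
```

```bash
python3 - <<'E'
from h import *
c=cam("side");u,v=proj(c,(.524,-.186,.05)).round().astype(int)
save(c,"s2.png",4,(u-60,v-60,140,110));print(u,v,bot.get_obs())
E
```

```text
300 246 {'t': 5.15, 'q': array([-0.06404647,  0.53058561,  0.40032042,  2.09337488, -0.36587333,
        0.58390539,  2.19399612]), 'joint_vel': array([ 1.07277516e-03, -1.03155196e-03, -3.20749489e-03, -3.38124393e-04,
       -5.89596373e-04, -5.04401636e-05,  5.96596453e-04]), 'joint_torque': array([-8.06563126e-03, -4.74846303e+01,  6.65982261e+00, -1.62413281e+01,
       -1.60081767e-03, -2.86429853e-02, -1.13916265e-04]), 'eef_pos': array([ 0.48234999, -0.18877784,  0.0393222 ]), 'tool_rot': array([-6.28045082e-07, -1.39482252e-02,  9.99902719e-01,  1.13844942e-05]), 'contact_force': array([-0.61416236,  0.15456214,  0.11796014]), 'torque': array([-0.04465312,  0.07497404, -0.00605627]), 'grasp_force': 0.04693518898420734, 'gripper_width': -0.0032906848360665093}
```

View pics/s2.png

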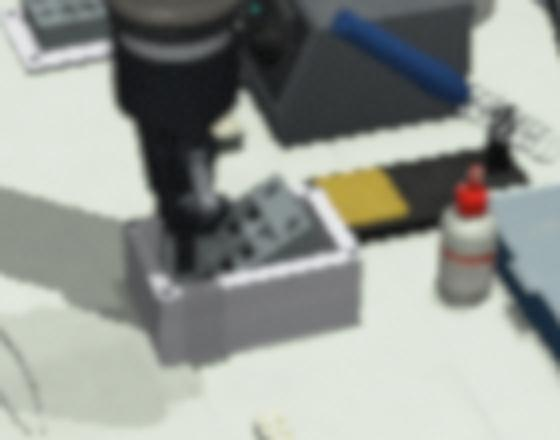

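The side view shows the tray rocked, its far end raised out of the pocket and the fingers on the near end. I'll raise the fingers gently.

Emit:
jog_arm([
  {"fingers":0,"x":0,"y":0,"z":-0.5,"ax":0,"ay":0,"az":0},
  {"fingers":0,"x":0,"y":0,"z":-1,"ax":0,"ay":0,"az":0},
  {"fingers":0,"x":0,"y":0,"z":-2,"ax":0,"ay":0,"az":0},
  {"fingers":0,"x":0,"y":0,"z":-4,"ax":0,"ay":0,"az":0},
  {"fingers":0,"x":0,"y":0,"z":-10,"ax":0,"ay":0,"az":0},
  {"fingers":0,"x":0,"y":0,"z":-25,"ax":0,"ay":0,"az":0},
  {"fingers":0,"x":0,"y":0,"z":-40,"ax":0,"ay":0,"az":0},
  {"fingers":0,"x":0,"y":0,"z":-40,"ax":0,"ay":0,"az":0},
])

```text
t: 5.95
eef_pos: [0.4818, -0.1889, 0.1634]
tool_rot: [-0.001, -0.014, 1.0, -0.0]
contact_force: [1.2, -0.4, -0.3]
gripper_width: 0.0
grasp_force: 0.0
```

Emit:
jog_arm([
  {"fingers":72,"x":0,"y":0,"z":-15,"ax":0,"ay":-4,"az":0},
  {"fingers":72,"x":0,"y":0,"z":0,"ax":0,"ay":-4,"az":0},
  {"fingers":72,"x":0,"y":0,"z":0,"ax":0,"ay":-4,"az":0},
  {"fingers":72,"x":0,"y":0,"z":0,"ax":0,"ay":-4,"az":0},
  {"fingers":72,"x":0,"y":0,"z":0,"ax":0,"ay":-4,"az":0},
  {"fingers":72,"x":0,"y":0,"z":0,"ax":0,"ay":-4,"az":0},
  {"fingers":72,"x":0,"y":0,"z":0,"ax":0,"ay":-4,"az":0},
  {"fingers":72,"x":0,"y":0,"z":0,"ax":0,"ay":0,"az":0},
])

```text
t: 6.75
eef_pos: [0.4801, -0.189, 0.1765]
tool_rot: [0.242, -0.012, 0.97, 0.004]
contact_force: [0.1, -0.6, -0.4]
gripper_width: 0.842
grasp_force: 0.0
```

```bash
cat >> h.py <<'E'
from scipy.spatial.transform import Rotation as Ro
def tool():
    o=bot.get_obs();w,x,y,z=o["tool_rot"];return o["eef_pos"],Ro.from_quat([x,y,z,w]).as_matrix(),o
def rel(p):
    e,R,o=tool();return (R.T@(np.array(p)-e)*1000).round(1)
N0=np.array([.5239,-.1861]);D0=np.array([.5127,.1669])
def fr(o,yaw,x,y,z):
    a=np.radians(yaw);return np.array([o[0]+x*np.cos(a)-y*np.sin(a),o[1]+x*np.sin(a)+y*np.cos(a),z])
E
python3 - <<'E'
from h import *
c=cam("wrist");e,R,o=tool();print(e,R.round(3).tolist(),rel(fr(N0,1.6,.0282,0,.0585)))
im=c[0].copy();t=np.radians(28)
for u,y in((41,-19),(41,19),(-37,-11),(-37,11),(52,-30),(52,30)):
    p=fr(N0,1.6,(-2+u*np.cos(t)-24*np.sin(t))/1000,y/1000,(30+24*np.cos(t)+u*np.sin(t))/1000)
    q=proj(c,p);print(u,y,q.round(1));cv2.circle(im,tuple(q.round().astype(int)),1,(255,0,0),-1)
u,v=proj(c,(.524,-.186,.06)).round().astype(int);print(u,v)
cv2.imwrite("pics/w3.png",cv2.resize(im[max(0,v-60):v+60,u-80:u+80,::-1],None,fx=5,fy=5,interpolation=cv2.INTER_CUBIC))
E
```

```text
[ 0.48119524 -0.18907817  0.17695889] [[-0.883, -0.026, 0.468], [-0.022, 1.0, 0.013], [-0.468, 0.002, -0.883]] [ -7.2   1.8 137.9]
41 -19 [256.7 209.9]
41 19 [298.2 209.8]
-37 -11 [264.3 121.5]
-37 11 [290.5 121.4]
52 -30 [245.1 221.3]
52 30 [309.8 221.1]
278 183
```

View pics/w3.png

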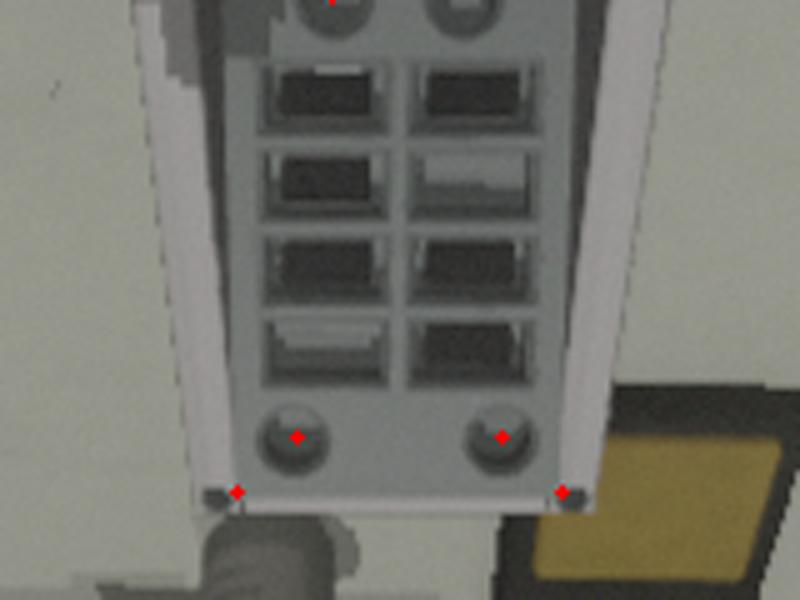

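The overlay (red) lands on the far sockets at (297,437) and (502,437) and on the far corners, so the tray is tipped at 28° as modelled.

Emit:
jog_arm([
  {"fingers":72,"x":-3.5,"y":1,"z":30,"ax":0,"ay":0,"az":0},
  {"fingers":72,"x":-3.5,"y":1,"z":35,"ax":0,"ay":0,"az":0},
  {"fingers":72,"x":0,"y":0,"z":30,"ax":0,"ay":0,"az":0},
  {"fingers":72,"x":0,"y":0,"z":13,"ax":0,"ay":0,"az":0},
  {"fingers":72,"x":0,"y":0,"z":6,"ax":0,"ay":0,"az":0},
  {"fingers":72,"x":0,"y":0,"z":4,"ax":0,"ay":0,"az":0},
  {"fingers":72,"x":0,"y":0,"z":2,"ax":0,"ay":0,"az":0},
  {"fingers":72,"x":0,"y":0,"z":0,"ax":0,"ay":0,"az":0},
])

```text
t: 7.6
eef_pos: [0.5485, -0.1877, 0.087]
tool_rot: [0.232, -0.014, 0.972, 0.007]
contact_force: [-0.3, 0.1, 0.3]
gripper_width: 0.838
grasp_force: 0.0
```

```bash
python3 - <<'E'
from h import *
e,R,o=tool();print(e,rel(fr(N0,1.6,.0282,0,.0585)),o["contact_force"],o["gripper_width"])
E
```

```text
[ 0.54853254 -0.18766088  0.08702101] [ 9.7  2.  27.1] [-0.2507571   0.12378314  0.25381563] 0.8384792784575484
```

```bash
python3 - <<'E'
from h import *
e,R,o=tool();print(o["q"].round(3),o["joint_vel"].round(3))
E
```

```text
[ 0.33   0.389 -0.022  2.229 -1.086  0.17   2.958] [ 0.015 -0.004 -0.017  0.007 -0.002 -0.     0.004]
```

Emit:
jog_arm([
  {"fingers":72,"x":0,"y":0,"z":-15,"ax":0,"ay":0,"az":0},
  {"fingers":72,"x":0,"y":0,"z":-20,"ax":0,"ay":3,"az":0},
  {"fingers":72,"x":0,"y":0,"z":-10,"ax":0,"ay":4,"az":0},
  {"fingers":72,"x":0,"y":0,"z":0,"ax":0,"ay":4,"az":0},
  {"fingers":72,"x":0,"y":0,"z":0,"ax":0,"ay":4,"az":0},
  {"fingers":72,"x":0,"y":0,"z":0,"ax":0,"ay":4,"az":0},
  {"fingers":72,"x":0,"y":0,"z":0,"ax":0,"ay":4,"az":0},
  {"fingers":72,"x":0,"y":0,"z":0,"ax":0,"ay":4,"az":0},
])

```text
t: 8.4
eef_pos: [0.5308, -0.1879, 0.1236]
tool_rot: [0.004, -0.016, 1.0, 0.004]
contact_force: [0.6, 0.4, 0.4]
gripper_width: 0.842
grasp_force: 0.0
```

```bash
python3 - <<'E'
from h import *
e,R,o=tool();print(e,R.round(3).tolist(),o["q"].round(3))
E
```

```text
[ 0.53084172 -0.18789665  0.12363445] [[-0.999, -0.033, 0.008], [-0.033, 0.999, 0.008], [-0.008, 0.008, -1.0]] [-0.25   0.49   0.635  1.959 -0.408  0.816  2.217]
```

Emit:
jog_arm([
  {"fingers":72,"x":-7,"y":1,"z":8,"ax":0,"ay":0,"az":0},
  {"fingers":72,"x":-7,"y":1,"z":15,"ax":0,"ay":0,"az":0},
  {"fingers":72,"x":0,"y":0,"z":15,"ax":0,"ay":0,"az":0},
  {"fingers":72,"x":0,"y":0,"z":10,"ax":0,"ay":0,"az":0},
  {"fingers":72,"x":0,"y":0,"z":6,"ax":0,"ay":0,"az":0},
  {"fingers":72,"x":0,"y":0,"z":4,"ax":0,"ay":0,"az":0},
  {"fingers":72,"x":0,"y":0,"z":2,"ax":0,"ay":0,"az":0},
  {"fingers":72,"x":0,"y":0,"z":0,"ax":0,"ay":0,"az":0},
])

```text
t: 9.2
eef_pos: [0.5453, -0.1854, 0.0627]
tool_rot: [0.005, -0.016, 1.0, 0.005]
contact_force: [0.6, 0.1, -0.6]
gripper_width: 0.846
grasp_force: 0.0
```

```bash
python3 - <<'E'
from h import *
e,R,o=tool();print(e,R.round(3).tolist(),o["q"].round(3),rel(fr(N0,1.6,.0212,0,.053)),o["contact_force"])
E
```

```text
[ 0.54526588 -0.18544965  0.06273671] [[-0.999, -0.032, 0.01], [-0.032, 0.999, 0.009], [-0.01, 0.009, -1.0]] [-0.195  0.594  0.561  1.96  -0.49   0.716  2.268] [ 0.3 -0.1  9.7] [ 0.63674869  0.14388432 -0.59057002]
```

Emit:
jog_arm([
  {"fingers":72,"x":0,"y":0,"z":5,"ax":0,"ay":0,"az":0},
  {"fingers":72,"x":0,"y":0,"z":4,"ax":0,"ay":0,"az":0},
  {"fingers":72,"x":0,"y":0,"z":1.5,"ax":0,"ay":0,"az":0},
  {"fingers":66,"x":0,"y":0,"z":0,"ax":0,"ay":0,"az":0},
  {"fingers":62,"x":0,"y":0,"z":0,"ax":0,"ay":0,"az":0},
  {"fingers":40,"x":0,"y":0,"z":0,"ax":0,"ay":0,"az":0},
  {"fingers":40,"x":0,"y":0,"z":0,"ax":0,"ay":0,"az":0},
  {"fingers":40,"x":0,"y":0,"z":0,"ax":0,"ay":0,"az":0},
], force=50)

```text
t: 10.0
eef_pos: [0.5453, -0.1852, 0.0523]
tool_rot: [0.005, -0.016, 1.0, 0.005]
contact_force: [-1.7, 0.4, 3.2]
gripper_width: 0.689
grasp_force: 53.8
```

Emit:
jog_arm([
  {"fingers":40,"x":0,"y":0,"z":-3,"ax":0,"ay":0,"az":0},
  {"fingers":40,"x":0,"y":0,"z":-6,"ax":0,"ay":0,"az":0},
  {"fingers":40,"x":0,"y":0,"z":-10,"ax":0,"ay":0,"az":0},
  {"fingers":40,"x":0,"y":0,"z":-15,"ax":0,"ay":0,"az":0},
  {"fingers":40,"x":0,"y":0,"z":-20,"ax":0,"ay":0,"az":0},
  {"fingers":40,"x":0,"y":0,"z":-20,"ax":0,"ay":0,"az":0},
  {"fingers":40,"x":0,"y":0,"z":-20,"ax":0,"ay":0,"az":0},
  {"fingers":40,"x":0,"y":0,"z":-12,"ax":0,"ay":0,"az":0},
], force=60)

```text
t: 10.8
eef_pos: [0.5452, -0.1867, 0.1608]
tool_rot: [0.006, -0.016, 1.0, 0.004]
contact_force: [-0.3, 0.5, -1.8]
gripper_width: 0.684
grasp_force: 65.4
```

```bash
python3 - <<'E'
from h import *
c=cam("side");e,R,o=tool();u,v=proj(c,e).round().astype(int)
save(c,"s4.png",4,(u-60,v-60,140,120));print(u,v,e,o["gripper_width"],o["grasp_force"],o["q"].round(2))
E
```

```text
309 207 [ 0.54587763 -0.18700778  0.16188953] 0.6836966969792247 65.44880088418722 [-0.28  0.46  0.67  1.9  -0.37  0.89  2.18]
```

View pics/s4.png

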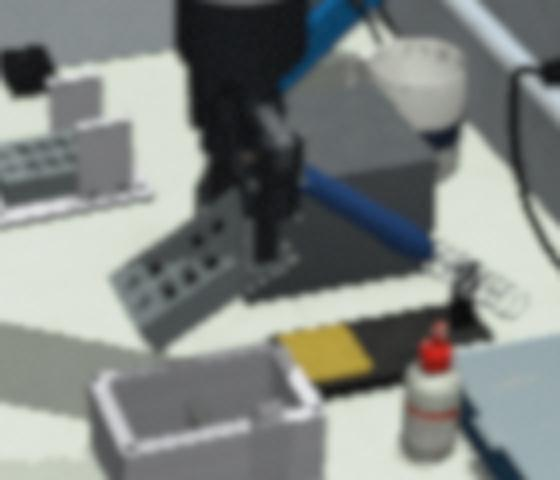

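The tray is held by its far end over the empty nest, still tipped. I'll level it and carry it to the open bench right of the nest, at about (0.44, -0.36). First I check that spot in the top view.

```bash
python3 - <<'E'
from h import *
w=np.load("c0.npz");c=cam("top");
for n,u,v,z in(("strip",406,230,.01),("wire",330,282,0),("pliers",458,262,.01),("stationfront",269,192,.09),("fuse",277,207,.02)):print(n,onz(c,u,v,z).round(3))
P=np.array([proj(c,fr((.44,-.36),-13,x,y,0)) for x,y in((.05,.057),(.05,-.057),(-.05,-.057),(-.05,.057))]).astype(np.int32)
m=np.zeros(w["top"].shape[:2],np.uint8);cv2.fillPoly(m,[P],1);px=w["top"][m>0];print(P.tolist(),px.min(0),px.max(0),px.mean(0))
E
```

```text
strip [ 0.504 -0.342  0.01 ]
wire [ 0.365 -0.144  0.   ]
pliers [ 0.423 -0.476  0.01 ]
stationfront [0.586 0.018 0.09 ]
fuse [ 0.557 -0.003  0.02 ]
[[395, 230], [437, 241], [429, 278], [386, 267]] [148 147 139] [202 205 195] [196.0057241  198.49685175 186.99198626]
```

Emit:
jog_arm([
  {"fingers":40,"x":0,"y":-15,"z":0,"ax":0,"ay":0,"az":7.5},
  {"fingers":40,"x":0,"y":-23,"z":0,"ax":0,"ay":0,"az":7.5},
  {"fingers":40,"x":0,"y":-23,"z":0,"ax":0,"ay":4.7,"az":0},
  {"fingers":40,"x":0,"y":-23,"z":0,"ax":0,"ay":4.7,"az":0},
  {"fingers":40,"x":0,"y":-23,"z":0,"ax":0,"ay":4.7,"az":0},
  {"fingers":40,"x":0,"y":-23,"z":0,"ax":0,"ay":4.7,"az":0},
  {"fingers":40,"x":0,"y":-23,"z":0,"ax":0,"ay":4.6,"az":0},
  {"fingers":40,"x":0,"y":-23,"z":0,"ax":0,"ay":4.6,"az":0},
])

```text
t: 11.7
eef_pos: [0.511, -0.3589, 0.1552]
tool_rot: [-0.238, 0.11, 0.964, 0.033]
contact_force: [0.3, 0.8, -1.2]
gripper_width: 0.685
grasp_force: 65.4
```

```bash
python3 - <<'E'
from h import *
e,R,o=tool();print(e,R.round(3).tolist(),o["q"].round(2),o["grasp_force"],rel((.468,-.3665,.018)),rel((.468,-.3665,.06)))
c=cam("side");u,v=proj(c,e).round().astype(int)
save(c,"s5.png",4,(u-70,v-60,140,120))
E
```

```text
[ 0.51102128 -0.35894777  0.15519957] [[-0.863, 0.228, -0.452], [0.196, 0.974, 0.117], [0.467, 0.012, -0.884]] [ 0.05  0.85  0.72  1.42 -0.31  1.5   2.14] 65.4369818419218 [-28.4 -18.8 139.9] [ -8.8 -18.3 102.8]
```

View pics/s5.png

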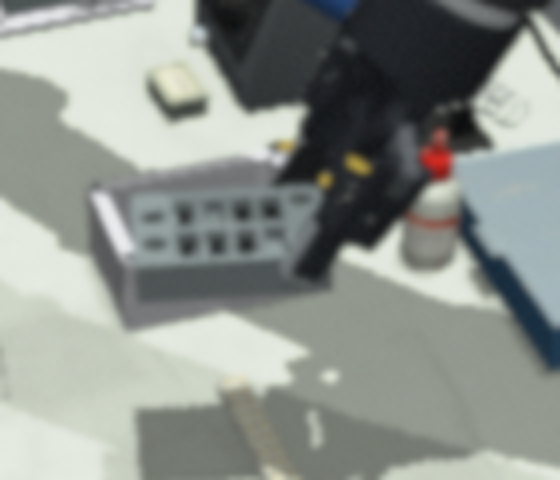

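The tray is held level with the empty nest behind it. The terminal strip at x≈0.504 is too close to the planned spot, so I'm moving the spot nearer to the robot, with the tray centre at x≈0.425.

Emit:
jog_arm([
  {"fingers":40,"x":0.8,"y":-4.4,"z":20,"ax":0,"ay":0,"az":0},
  {"fingers":40,"x":0.8,"y":-4.4,"z":24,"ax":0,"ay":0,"az":0},
  {"fingers":40,"x":0.8,"y":-4.4,"z":24,"ax":0,"ay":0,"az":0},
  {"fingers":40,"x":0.8,"y":-4.4,"z":24,"ax":0,"ay":0,"az":0},
  {"fingers":40,"x":0.8,"y":-4.2,"z":17,"ax":0,"ay":0,"az":0},
  {"fingers":40,"x":-4,"y":0,"z":7.5,"ax":0,"ay":0,"az":0},
  {"fingers":40,"x":-4,"y":0,"z":7.5,"ax":0,"ay":0,"az":0},
  {"fingers":40,"x":0,"y":0,"z":0,"ax":0,"ay":0,"az":0},
])

```text
t: 12.55
eef_pos: [0.4546, -0.3654, 0.0431]
tool_rot: [-0.237, 0.109, 0.965, 0.033]
contact_force: [0.3, 0.2, -1.5]
gripper_width: 0.679
grasp_force: 65.4
```

```bash
python3 - <<'E'
from h import *
e,R,o=tool();print(e,R.round(3).tolist(),o["q"].round(2),o["contact_force"],rel((e[0],e[1],.020)))
E
```

```text
[ 0.45458608 -0.36538541  0.04307027] [[-0.864, 0.227, -0.449], [0.195, 0.974, 0.116], [0.464, 0.012, -0.886]] [ 0.09  0.92  0.68  1.59 -0.35  1.26  2.2 ] [ 0.28690728  0.19355819 -1.51616217] [-10.7  -0.3  20.4]
```

Lower the last 26 mm, easing off near contact.

Emit:
jog_arm([
  {"fingers":40,"x":-4,"y":0,"z":8,"ax":0,"ay":0,"az":0},
  {"fingers":40,"x":-3,"y":0,"z":6,"ax":0,"ay":0,"az":0},
  {"fingers":40,"x":-2,"y":0,"z":4,"ax":0,"ay":0,"az":0},
  {"fingers":40,"x":-1,"y":0,"z":2,"ax":0,"ay":0,"az":0},
  {"fingers":40,"x":-0.5,"y":0,"z":1,"ax":0,"ay":0,"az":0},
  {"fingers":40,"x":-0.5,"y":0,"z":1,"ax":0,"ay":0,"az":0},
  {"fingers":40,"x":0,"y":0,"z":0,"ax":0,"ay":0,"az":0},
  {"fingers":40,"x":0,"y":0,"z":0,"ax":0,"ay":0,"az":0},
])

```text
t: 13.35
eef_pos: [0.4537, -0.3659, 0.0198]
tool_rot: [-0.236, 0.11, 0.965, 0.033]
contact_force: [0.4, -0.3, -2.5]
gripper_width: 0.686
grasp_force: 65.4
```

Emit:
jog_arm([
  {"fingers":40,"x":-0.5,"y":0,"z":0.9,"ax":0,"ay":0,"az":0},
  {"fingers":40,"x":-0.5,"y":0,"z":0.9,"ax":0,"ay":0,"az":0},
  {"fingers":40,"x":-0.5,"y":0,"z":0.9,"ax":0,"ay":0,"az":0},
  {"fingers":40,"x":-0.3,"y":0,"z":0.5,"ax":0,"ay":0,"az":0},
  {"fingers":40,"x":0,"y":0,"z":0,"ax":0,"ay":0,"az":0},
  {"fingers":40,"x":0,"y":0,"z":0,"ax":0,"ay":0,"az":0},
  {"fingers":40,"x":0,"y":0,"z":0,"ax":0,"ay":0,"az":0},
  {"fingers":40,"x":0,"y":0,"z":0,"ax":0,"ay":0,"az":0},
])

```text
t: 14.15
eef_pos: [0.4542, -0.366, 0.0168]
tool_rot: [-0.236, 0.11, 0.965, 0.033]
contact_force: [2.0, 0.9, 5.8]
gripper_width: 0.688
grasp_force: 66.2
```

Emit:
jog_arm([
  {"fingers":62,"x":0,"y":0,"z":0,"ax":0,"ay":0,"az":0},
  {"fingers":66,"x":0,"y":0,"z":0,"ax":0,"ay":0,"az":0},
  {"fingers":74,"x":0,"y":0,"z":0,"ax":0,"ay":0,"az":0},
  {"fingers":74,"x":0,"y":0,"z":0,"ax":0,"ay":0,"az":0},
  {"fingers":74,"x":0,"y":0,"z":-10,"ax":0,"ay":0,"az":0},
  {"fingers":74,"x":0,"y":0,"z":-20,"ax":0,"ay":0,"az":0},
  {"fingers":74,"x":0,"y":0,"z":-30,"ax":0,"ay":0,"az":0},
  {"fingers":74,"x":0,"y":0,"z":-40,"ax":0,"ay":0,"az":0},
])

```text
t: 14.95
eef_pos: [0.4982, -0.3768, 0.1051]
tool_rot: [-0.238, 0.11, 0.965, 0.033]
contact_force: [1.5, -1.5, -0.9]
gripper_width: 0.864
grasp_force: 0.0
```

Emit:
jog_arm([
  {"fingers":74,"x":10,"y":0,"z":-40,"ax":0,"ay":0,"az":0},
  {"fingers":74,"x":20,"y":0,"z":-10,"ax":0,"ay":-4.6,"az":0},
  {"fingers":74,"x":20,"y":0,"z":0,"ax":0,"ay":-4.6,"az":0},
  {"fingers":74,"x":20,"y":0,"z":0,"ax":0,"ay":-4.6,"az":0},
  {"fingers":74,"x":20,"y":0,"z":0,"ax":0,"ay":-4.6,"az":0},
  {"fingers":74,"x":20,"y":0,"z":0,"ax":0,"ay":-4.6,"az":0},
  {"fingers":74,"x":15,"y":0,"z":0,"ax":0,"ay":-4.5,"az":0},
  {"fingers":74,"x":0,"y":0,"z":0,"ax":0,"ay":0,"az":0},
])

```text
t: 15.75
eef_pos: [0.4014, -0.3566, 0.1871]
tool_rot: [0.001, 0.117, 0.993, 0.007]
contact_force: [-0.4, -0.3, 0.1]
gripper_width: 0.868
grasp_force: 0.0
```

```bash
python3 - <<'E'
from h import *
c=cam("wrist");np.savez("w5.npz",im=c[0],f=c[1],cx=c[2],cy=c[3],T=c[4])
e,R,o=tool();print(e,R.round(3).tolist(),o["q"].round(2))
u,v=proj(c,(.425,-.359,.032)).round().astype(int);a,b=u-65,max(0,v-60);print(a,b,u,v)
save(c,"w5.png",6,(a,b,130,98))
E
```

```text
[ 0.40403907 -0.35661616  0.18723126] [[-0.973, 0.231, 0.003], [0.231, 0.973, 0.013], [0.0, 0.013, -1.0]] [-0.    0.39  0.78  1.96 -0.35  0.94  2.3 ]
212 154 277 214
```

View pics/w5.png

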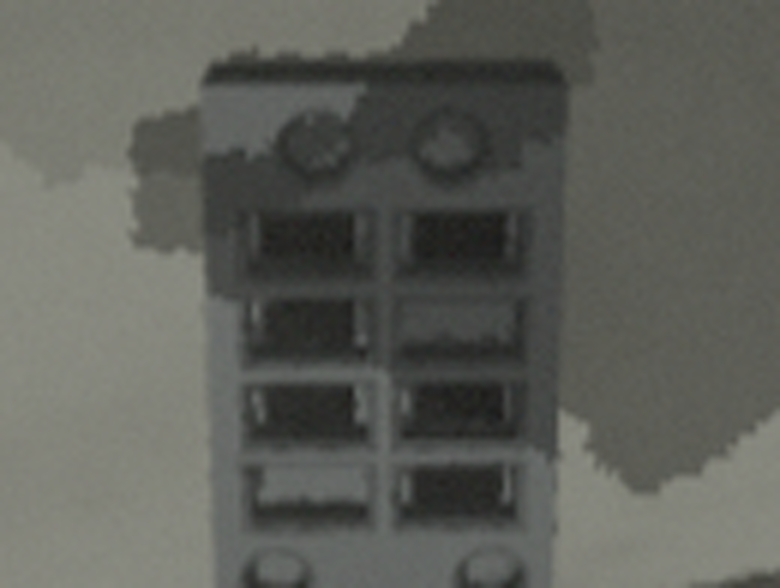

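The tray sits flat on the bench. Its narrow sockets are at crop (317,145) and (449,145), and its wide sockets at about (277,582) and (492,582).

```bash
python3 - <<'E'
from h import *
c=ld("w5.npz");a,b=212,154
W=[onz(c,a+(u+.5)/6-.5,b+(v+.5)/6-.5,.032) for u,v in [(317,145),(449,145),(277,582),(492,582)]]
t,y,r=fit2d(SOCK,W);print(t,y,r)
for z in(.06,.013):
    p=fr(t,y,-.039,0,z);print(p,rel(p))
E
```

```text
[ 0.42614887 -0.36033444] -13.31125071317384 [[0.4, -0.2], [0.3, 0.1], [-0.2, 0.0], [-0.5, 0.0]]
[ 0.38819666 -0.35135505  0.06      ] [ 16.6  -0.2 127.2]
[ 0.38819666 -0.35135505  0.013     ] [ 16.6  -0.8 174.2]
```

Emit:
jog_arm([
  {"fingers":74,"x":5.5,"y":0,"z":30,"ax":0,"ay":0,"az":0},
  {"fingers":74,"x":5.5,"y":0,"z":40,"ax":0,"ay":0,"az":0},
  {"fingers":74,"x":5.5,"y":0,"z":35,"ax":0,"ay":0,"az":0},
  {"fingers":74,"x":0,"y":0,"z":15,"ax":0,"ay":0,"az":0},
  {"fingers":74,"x":0,"y":0,"z":5,"ax":0,"ay":0,"az":0},
  {"fingers":74,"x":0,"y":0,"z":0,"ax":0,"ay":0,"az":0},
  {"fingers":74,"x":0,"y":0,"z":0,"ax":0,"ay":0,"az":0},
  {"fingers":74,"x":0,"y":0,"z":0,"ax":0,"ay":0,"az":0},
])

```text
t: 16.6
eef_pos: [0.3912, -0.3521, 0.0624]
tool_rot: [0.001, 0.114, 0.993, 0.005]
contact_force: [0.1, 0.7, 0.3]
gripper_width: 0.864
grasp_force: 0.0
```

```bash
python3 - <<'E'
from h import *
e,R,o=tool();p=fr((.42615,-.36033),-13.3,-.039,0,.008);print(e,R.round(3).tolist(),o["q"].round(2),rel(p))
E
```

```text
[ 0.39118246 -0.35212209  0.06239826] [[-0.974, 0.227, 0.003], [0.227, 0.974, 0.01], [-0.001, 0.011, -1.0]] [ 0.13  0.55  0.63  2.07 -0.53  0.68  2.46] [ 3.1 -0.5 54.4]
```

Emit:
jog_arm([
  {"fingers":74,"x":3,"y":-0.5,"z":14,"ax":0.6,"ay":0,"az":0},
  {"fingers":74,"x":0,"y":0,"z":14,"ax":0,"ay":0,"az":0},
  {"fingers":74,"x":0,"y":0,"z":13,"ax":0,"ay":0,"az":0},
  {"fingers":74,"x":0,"y":0,"z":8,"ax":0,"ay":0,"az":0},
  {"fingers":74,"x":0,"y":0,"z":4,"ax":0,"ay":0,"az":0},
  {"fingers":74,"x":0,"y":0,"z":1,"ax":0,"ay":0,"az":0},
  {"fingers":74,"x":0,"y":0,"z":0,"ax":0,"ay":0,"az":0},
  {"fingers":68,"x":0,"y":0,"z":0,"ax":0,"ay":0,"az":0},
])

```text
t: 17.4
eef_pos: [0.3872, -0.3513, 0.0074]
tool_rot: [-0.001, 0.115, 0.993, 0.0]
contact_force: [-0.6, -0.2, 0.4]
gripper_width: 0.792
grasp_force: 0.0
```

Emit:
jog_arm([
  {"fingers":64,"x":0,"y":0,"z":0,"ax":0,"ay":0,"az":0},
  {"fingers":61,"x":0,"y":0,"z":0,"ax":0,"ay":0,"az":0},
  {"fingers":57,"x":0,"y":0,"z":0,"ax":0,"ay":0,"az":0},
  {"fingers":40,"x":0,"y":0,"z":0,"ax":0,"ay":0,"az":0},
  {"fingers":40,"x":0,"y":0,"z":0,"ax":0,"ay":0,"az":0},
  {"fingers":40,"x":0,"y":0,"z":0,"ax":0,"ay":0,"az":0},
  {"fingers":40,"x":0,"y":0,"z":0,"ax":0,"ay":0,"az":0},
  {"fingers":40,"x":0,"y":0,"z":0,"ax":0,"ay":0,"az":0},
], force=60)

```text
t: 18.2
eef_pos: [0.3872, -0.3509, 0.0077]
tool_rot: [-0.0, 0.115, 0.993, 0.001]
contact_force: [-1.6, 2.1, 6.0]
gripper_width: 0.687
grasp_force: 62.6
```

```bash
python3 - <<'E'
from h import *
e,R,o=tool();p=fr((.42615,-.36033),-13.3,-.039,0,.008);print(e,R.round(4).tolist(),o["q"].round(2),rel(p),o["contact_force"],o["gripper_width"],o["grasp_force"])
E
```

```text
[ 0.38717963 -0.35092728  0.00768626] [[-0.9737, 0.2277, -0.0008], [0.2277, 0.9737, 0.0016], [0.0011, 0.0014, -1.0]] [ 0.2   0.63  0.55  2.1  -0.61  0.57  2.52] [-1.1 -0.2 -0.3] [-1.58247076  2.06324484  6.03362431] 0.6869612611519021 62.64007531106472
```

Emit:
jog_arm([
  {"fingers":40,"x":0,"y":0,"z":-4,"ax":0,"ay":0,"az":0},
  {"fingers":40,"x":0,"y":0,"z":-10,"ax":0,"ay":0,"az":0},
  {"fingers":40,"x":0,"y":0,"z":-20,"ax":0,"ay":0,"az":0},
  {"fingers":40,"x":0,"y":0,"z":-30,"ax":0,"ay":0,"az":0},
  {"fingers":40,"x":0,"y":0,"z":-35,"ax":0,"ay":0,"az":0},
  {"fingers":40,"x":0,"y":0,"z":-35,"ax":0,"ay":0,"az":0},
  {"fingers":40,"x":0,"y":0,"z":-30,"ax":0,"ay":0,"az":0},
  {"fingers":40,"x":0,"y":15,"z":-16,"ax":0,"ay":0,"az":0},
])

```text
t: 19.0
eef_pos: [0.3904, -0.339, 0.1903]
tool_rot: [0.001, 0.116, 0.993, -0.001]
contact_force: [0.4, -0.9, -1.3]
gripper_width: 0.686
grasp_force: 64.9
```

Emit:
jog_arm([
  {"fingers":40,"x":-4,"y":30,"z":0,"ax":0,"ay":0,"az":-2},
  {"fingers":40,"x":-4,"y":45,"z":0,"ax":0,"ay":0,"az":-2},
  {"fingers":40,"x":-4,"y":45,"z":0,"ax":0,"ay":0,"az":-2},
  {"fingers":40,"x":-4,"y":45,"z":0,"ax":0,"ay":0,"az":-2},
  {"fingers":40,"x":-4,"y":45,"z":0,"ax":0,"ay":0,"az":-2},
  {"fingers":40,"x":-4,"y":45,"z":0,"ax":0,"ay":0,"az":-2},
  {"fingers":40,"x":-4,"y":45,"z":0,"ax":0,"ay":0,"az":-2},
  {"fingers":40,"x":-4,"y":30,"z":0,"ax":0,"ay":0,"az":-2},
])

```text
t: 19.8
eef_pos: [0.4574, -0.0097, 0.1878]
tool_rot: [-0.001, -0.027, 1.0, 0.001]
contact_force: [0.3, 0.7, -2.0]
gripper_width: 0.688
grasp_force: 64.9
```

```bash
python3 - <<'E'
from h import *
e,R,o=tool();p=fr(D0,2.62,-.0401,0,.15);print(e,R.round(4).tolist(),o["q"].round(2),rel(p),o["contact_force"],o["gripper_width"],o["grasp_force"])
E
```

```text
[ 0.45740886 -0.00971821  0.18783469] [[-0.9986, -0.0535, -0.0014], [-0.0535, 0.9986, 0.0023], [0.0013, 0.0023, -1.0]] [-0.71  0.19  0.68  2.14 -0.16  0.86  1.69] [-24.6 173.6  38.2] [ 0.27545811  0.71656196 -1.98705269] 0.6881084732221111 64.89838644862175
```

Emit:
jog_arm([
  {"fingers":40,"x":-4,"y":25,"z":0,"ax":0,"ay":0,"az":0.4},
  {"fingers":40,"x":-4,"y":35,"z":0,"ax":0,"ay":0,"az":0},
  {"fingers":40,"x":-4,"y":40,"z":5,"ax":0,"ay":0,"az":0},
  {"fingers":40,"x":-4,"y":35,"z":10,"ax":0,"ay":0,"az":0},
  {"fingers":40,"x":-4,"y":25,"z":10,"ax":0,"ay":0,"az":0},
  {"fingers":40,"x":-4,"y":12,"z":10,"ax":0,"ay":0,"az":0},
  {"fingers":40,"x":0,"y":1.6,"z":3,"ax":0,"ay":0,"az":0},
  {"fingers":40,"x":0,"y":0,"z":0,"ax":0,"ay":0,"az":0},
])

```text
t: 20.6
eef_pos: [0.4737, 0.1601, 0.1493]
tool_rot: [-0.001, -0.021, 1.0, -0.0]
contact_force: [-0.3, -0.3, -1.8]
gripper_width: 0.688
grasp_force: 64.9
```

```bash
python3 - <<'E'
from h import *
e,R,o=tool();p=fr(D0,2.62,-.0401,0,.15);print(e,R.round(4).tolist(),o["q"].round(2),rel(p),o["contact_force"])
c=cam("wrist");np.savez("w6.npz",im=c[0],f=c[1],cx=c[2],cy=c[3],T=c[4])
# expected held tray top sockets
im=c[0].copy()
for x,y in SOCK:
    q=proj(c,e+R@np.array([-(x+.0401),y,-(.0243)]));print(q.round(1));cv2.circle(im,tuple(q.round().astype(int)),1,(255,0,0),-1)
u,v=proj(c,e+R@np.array([-.04,0,-.024])).round().astype(int);a,b=u-65,max(0,v-60);print(a,b)
cv2.imwrite("pics/w6.png",cv2.resize(im[b:b+100,a:a+130,::-1],None,fx=6,fy=6,interpolation=cv2.INTER_CUBIC))
E
```

```text
[0.47370366 0.16011606 0.14929007] [[-0.9991, -0.0412, -0.0026], [-0.0412, 0.9992, -0.0002], [0.0026, -0.0001, -1.0]] [-0.92  0.33  0.57  2.07 -0.25  0.8   1.41] [ 0.9  5.  -0.7] [-0.29771083 -0.27918771 -1.84105373]
[252.  294.8]
[301.5 294.8]
[239.8 425.5]
[313.  425.5]
212 305
```

View pics/w6.png

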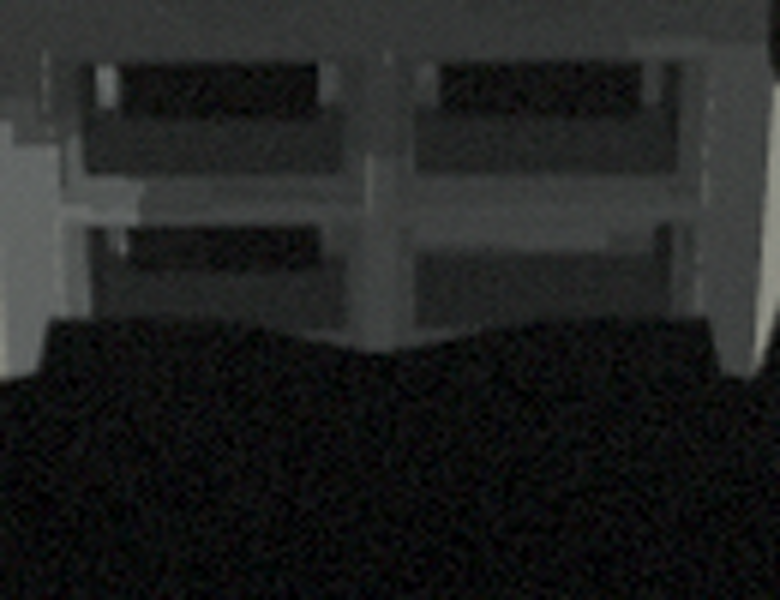

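I've now viewed 11 pictures, one over the limit of 10, so I'll work from numbers only. This one shows the held tray's cells at crop (215,90) and (545,90), with the gripper hiding the rest. Next I check numerically where the narrow sockets sit.

```bash
python3 - <<'E'
from h import *
c=ld("w6.npz");g=cv2.cvtColor(c[0],cv2.COLOR_RGB2GRAY)
a,b=225,265;r=cv2.resize(g[b:b+60,a:a+105],None,fx=6,fy=6,interpolation=cv2.INTER_CUBIC);r=cv2.normalize(cv2.GaussianBlur(r,(7,7),2),None,0,255,cv2.NORM_MINMAX)
h=cv2.HoughCircles(r,cv2.HOUGH_GRADIENT,1.5,100,param1=60,param2=25,minRadius=28,maxRadius=55)
if h is not None:
  for u,v,q in h[0]: print("w6",round(a+(u+.5)/6-.5,1),round(b+(v+.5)/6-.5,1),round(q/6,1))
# vertical side edges of tray: strongest gradient in row profile
row=cv2.GaussianBlur(g,(3,3),0)[312:318].mean(0);d=np.diff(row);print(row[195:350:1].round().astype(int).tolist())
E
```

```text
w6 289.5 319.7 5.0
w6 254.7 322.2 7.4
w6 323.7 319.7 5.6
[26, 26, 26, 24, 22, 20, 20, 20, 21, 20, 19, 20, 22, 24, 34, 47, 53, 53, 54, 54, 54, 54, 54, 57, 61, 58, 52, 50, 50, 48, 45, 44, 49, 60, 66, 63, 53, 44, 40, 39, 38, 38, 38, 37, 37, 38, 37, 36, 37, 38, 38, 36, 37, 38, 38, 38, 38, 37, 37, 38, 38, 38, 37, 36, 36, 37, 37, 36, 35, 39, 50, 56, 56, 52, 50, 50, 49, 50, 52, 52, 54, 57, 55, 51, 49, 51, 54, 56, 56, 51, 43, 38, 37, 36, 36, 38, 37, 37, 38, 37, 36, 36, 38, 38, 36, 35, 36, 36, 36, 36, 36, 36, 36, 35, 36, 37, 36, 37, 38, 37, 37, 40, 42, 47, 54, 58, 57, 52, 48, 48, 52, 57, 60, 60, 61, 63, 64, 65, 65, 65, 65, 65, 65, 64, 60, 45, 30, 22, 19, 18, 18, 18, 19, 20, 20]
```

```bash
python3 - <<'E'
from h import *
c=cam("top")
for (a,b),z,P in(((185,190),.032,[(212,333),(150,333),(231,121),(127,123)]),((320,190),.054,[(239,315),(178,315),(255,100),(151,101)])):
    W=[onz(c,a+(u+.5)/7-.5,b+(v+.5)/7-.5,z) for u,v in P];print(fit2d(SOCK,W))
c=ld("w6.npz");e=np.array([.4737,.1601,.1493]);R=np.array([[-.9991,-.0412,-.0026],[-.0412,.9992,-.0002],[.0026,-.0001,-1]])
for y in(-.03,0,.03):print(proj(c,e+R@np.array([-.0133,y,-.0243])).round(1),proj(c,e+R@np.array([-.0133,y,-.0163])).round(1))
print((c[4][:3,:3].T@(e-c[4][:3,3])).round(4))
E
```

```text
(array([0.51379118, 0.16804022]), np.float64(2.3168748084274284), [[0.2, 0.4], [-0.3, -0.3], [0.2, 0.1], [0.0, -0.2]])
(array([ 0.52514412, -0.18562814]), np.float64(1.4992038566378063), [[0.1, 0.0], [-0.1, -0.0], [-0.0, -0.1], [0.0, 0.1]])
[210.8 318.1] [214.1 307.4]
[276.6 318.1] [276.5 307.4]
[342.5 318.1] [339.  307.5]
[0.0009 0.0303 0.159 ]
```

Emit:
jog_arm([
  {"fingers":40,"x":0.8,"y":3,"z":8,"ax":0,"ay":0.15,"az":-0.1},
  {"fingers":40,"x":0,"y":2.7,"z":15,"ax":0,"ay":0,"az":0},
  {"fingers":40,"x":0,"y":0,"z":15,"ax":0,"ay":0,"az":0},
  {"fingers":40,"x":0,"y":0,"z":12,"ax":0,"ay":0,"az":0},
  {"fingers":40,"x":0,"y":0,"z":7,"ax":0,"ay":0,"az":0},
  {"fingers":40,"x":0,"y":0,"z":2,"ax":0,"ay":0,"az":0},
  {"fingers":40,"x":0,"y":0,"z":0,"ax":0,"ay":0,"az":0},
  {"fingers":40,"x":0,"y":0,"z":0,"ax":0,"ay":0,"az":0},
])

```text
t: 21.5
eef_pos: [0.4732, 0.1674, 0.0911]
tool_rot: [-0.002, -0.022, 1.0, 0.001]
contact_force: [0.9, -0.7, -0.9]
gripper_width: 0.686
grasp_force: 64.9
```

```bash
python3 - <<'E'
from h import *
e,R,o=tool();print(e,R.round(4).tolist(),o["q"].round(2),rel((.4727,.166,.044)),o["contact_force"],o["grasp_force"])
# is the held tray level? compare far/near edge via side camera later
E
```

```text
[0.47324914 0.16743726 0.09108989] [[-0.999, -0.044, -0.0033], [-0.044, 0.999, 0.0016], [0.0032, 0.0017, -1.0]] [-0.87  0.43  0.51  2.11 -0.33  0.68  1.47] [ 0.5 -1.5 47.1] [ 0.89745067 -0.72560463 -0.94332894] 64.896300137043
```

Emit:
jog_arm([
  {"fingers":40,"x":0.5,"y":-1.5,"z":8,"ax":0,"ay":-0.2,"az":0},
  {"fingers":40,"x":0,"y":0,"z":12,"ax":0,"ay":0,"az":0},
  {"fingers":40,"x":0,"y":0,"z":12,"ax":0,"ay":0,"az":0},
  {"fingers":40,"x":0,"y":0,"z":8,"ax":0,"ay":0,"az":0},
  {"fingers":40,"x":0,"y":0,"z":5,"ax":0,"ay":0,"az":0},
  {"fingers":40,"x":0,"y":0,"z":2,"ax":0,"ay":0,"az":0},
  {"fingers":40,"x":0,"y":0,"z":0,"ax":0,"ay":0,"az":0},
  {"fingers":40,"x":0,"y":0,"z":0,"ax":0,"ay":0,"az":0},
])

```text
t: 22.3
eef_pos: [0.4726, 0.166, 0.0438]
tool_rot: [-0.0, -0.022, 1.0, 0.001]
contact_force: [0.2, 0.0, -1.4]
gripper_width: 0.692
grasp_force: 64.9
```

```bash
python3 - <<'E'
from h import *
e,R,o=tool();print(e,R.round(4).tolist(),rel((.4727,.166,.0317)),o["contact_force"],o["torque"])
E
```

```text
[0.47255694 0.16600149 0.043837  ] [[-0.999, -0.0442, -0.0002], [-0.0442, 0.999, 0.0015], [0.0001, 0.0015, -1.0]] [-0.1 -0.  12.1] [ 0.16354335  0.04318554 -1.35156378] [ 0.02043979  0.0603739  -0.01430317]
```

Well aligned with no contact; lower slowly, first past the point where pins meet the sockets.

Emit:
jog_arm([
  {"fingers":40,"x":0,"y":0,"z":1.5,"ax":0,"ay":0,"az":0},
  {"fingers":40,"x":0,"y":0,"z":1.5,"ax":0,"ay":0,"az":0},
  {"fingers":40,"x":0,"y":0,"z":1,"ax":0,"ay":0,"az":0},
  {"fingers":40,"x":0,"y":0,"z":1,"ax":0,"ay":0,"az":0},
  {"fingers":40,"x":0,"y":0,"z":1,"ax":0,"ay":0,"az":0},
  {"fingers":40,"x":0,"y":0,"z":1,"ax":0,"ay":0,"az":0},
  {"fingers":40,"x":0,"y":0,"z":0,"ax":0,"ay":0,"az":0},
  {"fingers":40,"x":0,"y":0,"z":0,"ax":0,"ay":0,"az":0},
])

```text
t: 23.1
eef_pos: [0.4723, 0.1659, 0.0366]
tool_rot: [-0.0, -0.022, 1.0, 0.001]
contact_force: [0.8, 0.7, -2.2]
gripper_width: 0.69
grasp_force: 64.9
```

Emit:
jog_arm([
  {"fingers":40,"x":0,"y":0,"z":1,"ax":0,"ay":0,"az":0},
  {"fingers":40,"x":0,"y":0,"z":1,"ax":0,"ay":0,"az":0},
  {"fingers":40,"x":0,"y":0,"z":1,"ax":0,"ay":0,"az":0},
  {"fingers":40,"x":0,"y":0,"z":0.8,"ax":0,"ay":0,"az":0},
  {"fingers":40,"x":0,"y":0,"z":0,"ax":0,"ay":0,"az":0},
  {"fingers":40,"x":0,"y":0,"z":0,"ax":0,"ay":0,"az":0},
  {"fingers":40,"x":0,"y":0,"z":0,"ax":0,"ay":0,"az":0},
  {"fingers":40,"x":0,"y":0,"z":0,"ax":0,"ay":0,"az":0},
])

```text
t: 23.9
eef_pos: [0.4723, 0.166, 0.0328]
tool_rot: [-0.0, -0.022, 1.0, 0.001]
contact_force: [-0.4, -0.0, -2.2]
gripper_width: 0.691
grasp_force: 64.9
```

```bash
python3 - <<'E'
from h import *
e,R,o=tool();print(e,R.round(4).tolist(),o["contact_force"],o["torque"])
E
```

```text
[0.47230101 0.16595378 0.0328459 ] [[-0.999, -0.0442, -0.0006], [-0.0442, 0.999, 0.0013], [0.0006, 0.0013, -1.0]] [-0.35135796 -0.00503289 -2.16200781] [ 0.00026897 -0.02498828  0.02821494]
```

Emit:
jog_arm([
  {"fingers":40,"x":0,"y":0,"z":0.5,"ax":0,"ay":0,"az":0},
  {"fingers":40,"x":0,"y":0,"z":0,"ax":0,"ay":0,"az":0},
  {"fingers":40,"x":0,"y":0,"z":0.4,"ax":0,"ay":0,"az":0},
  {"fingers":40,"x":0,"y":0,"z":0,"ax":0,"ay":0,"az":0},
  {"fingers":40,"x":0,"y":0,"z":0.3,"ax":0,"ay":0,"az":0},
  {"fingers":40,"x":0,"y":0,"z":0,"ax":0,"ay":0,"az":0},
  {"fingers":40,"x":0,"y":0,"z":0,"ax":0,"ay":0,"az":0},
  {"fingers":40,"x":0,"y":0,"z":0,"ax":0,"ay":0,"az":0},
])

```text
t: 24.7
eef_pos: [0.4723, 0.166, 0.0318]
tool_rot: [-0.0, -0.022, 1.0, 0.001]
contact_force: [-1.5, 0.0, 4.3]
gripper_width: 0.689
grasp_force: 65.6
```

Contact came at the predicted seated height (0.0317). Opening gently and then backing straight up.

Emit:
jog_arm([
  {"fingers":60,"x":0,"y":0,"z":0,"ax":0,"ay":0,"az":0},
  {"fingers":62,"x":0,"y":0,"z":0,"ax":0,"ay":0,"az":0},
  {"fingers":65,"x":0,"y":0,"z":0,"ax":0,"ay":0,"az":0},
  {"fingers":70,"x":0,"y":0,"z":0,"ax":0,"ay":0,"az":0},
  {"fingers":74,"x":0,"y":0,"z":0,"ax":0,"ay":0,"az":0},
  {"fingers":74,"x":0,"y":0,"z":0,"ax":0,"ay":0,"az":0},
  {"fingers":74,"x":0,"y":0,"z":-4,"ax":0,"ay":0,"az":0},
  {"fingers":74,"x":0,"y":0,"z":-10,"ax":0,"ay":0,"az":0},
])

```text
t: 25.5
eef_pos: [0.4718, 0.1657, 0.0456]
tool_rot: [-0.001, -0.022, 1.0, 0.0]
contact_force: [0.8, 0.1, 0.6]
gripper_width: 0.871
grasp_force: 0.0
```

Emit:
jog_arm([
  {"fingers":74,"x":0,"y":0,"z":-20,"ax":0,"ay":0,"az":0},
  {"fingers":74,"x":0,"y":0,"z":-30,"ax":0,"ay":0,"az":0},
  {"fingers":74,"x":0,"y":0,"z":-35,"ax":0,"ay":0,"az":0},
  {"fingers":74,"x":0,"y":0,"z":-40,"ax":0,"ay":0,"az":0},
  {"fingers":74,"x":0,"y":0,"z":-40,"ax":0,"ay":0,"az":0},
  {"fingers":74,"x":0,"y":0,"z":-35,"ax":0,"ay":0,"az":0},
  {"fingers":74,"x":0,"y":0,"z":-20,"ax":0,"ay":0,"az":0},
  {"fingers":74,"x":0,"y":0,"z":0,"ax":0,"ay":0,"az":0},
])

```text
t: 26.3
eef_pos: [0.4741, 0.166, 0.2693]
tool_rot: [0.002, -0.022, 1.0, 0.003]
contact_force: [-0.3, -0.1, 0.2]
gripper_width: 0.867
grasp_force: 0.0
```

```bash
python3 - <<'E'
from h import *
e,R,o=tool();print(e,o["contact_force"],o["t"])
c=cam("wrist");g=cv2.cvtColor(c[0],cv2.COLOR_RGB2GRAY)
P=np.array([proj(c,fr(D0,2.6,x,y,.056)) for x,y in SOCK]);print(P.round(1).tolist())
a,b=(P.min(0)-12).astype(int);A,B=(P.max(0)+12).astype(int)
r=cv2.normalize(cv2.resize(g[b:B,a:A],None,fx=6,fy=6,interpolation=cv2.INTER_CUBIC),None,0,255,cv2.NORM_MINMAX)
h=cv2.HoughCircles(cv2.GaussianBlur(r,(9,9),2),cv2.HOUGH_GRADIENT,1.5,60,param1=80,param2=30,minRadius=18,maxRadius=45)
if h is not None:
  for u,v,q in h[0]:
    q0=np.array([a+(u+.5)/6-.5,b+(v+.5)/6-.5]);k=np.linalg.norm(P-q0,axis=1).argmin()
    print(k,(q0-P[k]).round(1),round(q/6,1))
E
```

```text
[0.47413112 0.1660104  0.26925442] [-0.34570624 -0.13360735  0.16738675] 26.3
[[264.5, 178.8], [283.1, 178.8], [258.8, 239.8], [289.0, 239.7]]
```

```bash
python3 - <<'E'
from h import *
c=cam("wrist");g=cv2.cvtColor(c[0],cv2.COLOR_RGB2GRAY)
W=[]
for x,y in SOCK:
    p=proj(c,fr(D0,2.6,x,y,.056));a,b=(p-8).astype(int)
    r=cv2.normalize(cv2.resize(g[b:b+17,a:a+17],None,fx=8,fy=8,interpolation=cv2.INTER_CUBIC),None,0,255,cv2.NORM_MINMAX)
    h=cv2.HoughCircles(cv2.GaussianBlur(r,(9,9),2),cv2.HOUGH_GRADIENT,1.5,200,param1=80,param2=8,minRadius=24,maxRadius=48)
    if h is None: print("none");W.append((np.nan,)*3);continue
    u,v,q=h[0][0];q0=(a+(u+.5)/8-.5,b+(v+.5)/8-.5);print(np.round(q0-p,2),q/8);W.append(onz(c,*q0,.056))
print(np.round(W,4).tolist())
for z in(.056,.064):
    print(z,fit2d(SOCK,W))
E
```

```text
[-3.03 -8.71] 3.50625
[-0.11 -0.43] 5.8875
[ 0.7  -5.44] 5.8875
[-0.02 -0.5 ] 5.4
[[0.464, 0.1502, 0.056], [0.4727, 0.176, 0.056], [0.5451, 0.1503, 0.056], [0.5501, 0.1876, 0.056]]
0.056 (array([0.50801002, 0.16603663]), np.float64(2.127927221158021), [[5.4, 3.3], [-4.1, -0.4], [2.6, -1.8], [-3.8, -1.1]])
0.064 (array([0.50801002, 0.16603663]), np.float64(2.127927221158021), [[5.4, 3.3], [-4.1, -0.4], [2.6, -1.8], [-3.8, -1.1]])
```

The two cleanly detected sockets, near and far, sit within 0.5 px of their seated positions at z = 56 mm, so the tray is seated and level. The gripper is clear, so I'm handing in.

```bash
python3 - <<'E'
from h import *
print(bot.hand_in())
E
```

```text
the job is handed in; nothing more can be done
None
```

The tray was tipped, lifted out, set down flat on the bench, regrasped by its narrow end and stacked on the docked tray; contact height and two of the four sockets (the other two gave no usable reading) put it seated and level, it was handed in at about 26 s, and I viewed 11 pictures, one over the limit of 10.

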